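# Empty the tumbling drum and lock it

## Task

Empty the small tumbling drum: turn its crank over towards the front until the hatch opening faces straight down and the three rings have dropped into the pan underneath, then take the red-handled locking rod out of the wooden punch block and push it all the way down the slanted guide tube, so that its collar sits on the tube's mouth and the drum is locked with the opening down. Leave the other tools where they stand, and let go of everything at the end.

Things in the scene. Friction and masses are not known exactly. Their poses are not given: they have to be found in the camera images.
- cradle: Grey cradle of the drum, fixed: base plate 172 x 160 x 8 mm, two A-frame cheeks 118 mm high at y = -70 and +70 mm, 16 mm thick. Origin: centre of its underside; x to its back, y along the drum axis (guide tube at the +y end, crank at the -y end), z up. The drum axis is level, along y, 98 mm above the origin. Under the drum lies a fixed copper pan, 187 x 119 mm, rim 37 mm above the bench.
- drum (a joint): Turn of drum and crank about the drum axis (rad). 0: opening straight down, crank arm level to the front (-x of the cradle). Growing values carry the crank handle up and over to the back and the opening to the front and up; 1.57: crank straight up, opening to the front. Stops at -0.5 and 3.0. It stays where it is left; turning takes about 4 N at the handle.
- opening (a point): Centre of the drum's opening, 42 mm from the axis. The drum is steel, 84 mm outside diameter, 86 mm long; the opening runs its whole length and is a quarter of the girth wide. Its hatch cover is off and lies on the bench.
- notch (a point): Mouth of the one V notch, 13 mm wide, in the rim of the thick dark disc (100 mm across) at the drum's +y end; it turns with the drum. At joint value 0 it lies in line with the guide tube. The rod goes fully home only there: within about 0.07 rad its tapered tip finds its way in, further off it stops about 11 mm proud on the rim.
- handle_mid (a point): Middle of the wooden crank handle: 40 mm long, 18 mm thick, parallel to the drum axis, free to spin on its pin; 42 mm from the drum axis, at y = -114 mm in the cradle frame. The crank arm lies 18 mm from this point towards the drum.
- guide: Steel guide tube, fixed, leaning 38 degrees from vertical towards the front. Origin: centre of its mouth; z out of the tube along its axis, y along the drum axis. The mouth, 26 mm outside, flares to 20 mm inside and narrows within 10 mm to a 10 mm bore; 42 mm long. A spring ball in the bore, 20 mm below the mouth, clasps the rod: it takes a push of about 3 to 8 N and stays where let go.
- rod_grip (a point): Locking rod, 110 mm long, 70 g: steel shaft 8 mm thick, 62 mm long, with tapered tip; collar 24 mm across, 5 mm thick; ribbed red handle 14 mm thick, 43 mm long. This point: on the axis in the middle of the handle, 88 mm from the tip; z from tip to handle end. It starts upright in one of the three holes of the wooden block, hanging on its collar.
- rod_seat (a point): Centre of the underside of the rod's collar, 62 mm from the tip, same axes. Home: this point at the mouth of the guide tube.
- block: Wooden punch block, fixed, 56 (x) x 136 (y) x 70 mm high, on a foot of 60 x 140 mm. Origin: centre of its underside. Three upright holes, 10 mm wide and 65 mm deep, at y = -44, 0 and +44 mm.
- punch_1_mid (a point): Bright steel punch, 9 mm thick, 112 mm long, upright in the block and standing 47 mm out of it; its middle, z up along it.
- punch_2_mid (a point): Dark steel punch, 9 mm thick, 106 mm long, upright in the block and standing 41 mm out of it; its middle, z up along it.
- ring_1_mid (a point): Brass-coloured finger ring, 22 mm across, 6 mm wide, starts inside the drum; its centre.
- ring_2_mid (a point): Another such ring; its centre.
- ring_3_mid (a point): Another such ring; its centre.
- torch_mid (a point): Blue hand torch standing on its foot, 64 x 91 mm, 173 mm high; a point on the axis of its body 60 mm above the bench.
- anvil_mid (a point): Plain steel bench block lying flat, 60 x 60 x 18 mm; its centre.
- pliers_mid (a point): Blue-handled pliers lying flat, 51 x 133 x 11 mm (long side along their y); their centre.
Things that resemble listed ones, but are neither listed nor needed, are in the scene too. Leave any purple or turquoise look-alike of the part that bears rod_grip alone.

How it is judged (in metres and radians):
On the way, in this order (a step that is already met when the one before it is completed fails the run):
1. the drum's opening faces down and the three rings have fallen into the pan (value of joint drum between -0.2 and 0.2 rad and x of ring_1_mid in the frame of cradle between -0.085 and 0.085 m and y of ring_1_mid in the frame of cradle between -0.055 and 0.055 m and z of each of ring_1_mid, ring_2_mid, ring_3_mid in the frame of cradle below 0.045 m and x of ring_2_mid in the frame of cradle between -0.085 and 0.085 m and y of ring_2_mid in the frame of cradle between -0.055 and 0.055 m and x of ring_3_mid in the frame of cradle between -0.085 and 0.085 m and y of ring_3_mid in the frame of cradle between -0.055 and 0.055 m), for 0.2 s.
2. the locking rod is home in the guide tube (distance between rod_seat and guide below 0.005 m and angle between the z axis of rod_grip and the z axis of guide, either way round below 0.12 rad), for 0.2 s.
At the end, for the whole second after the job is handed in: The drum is within 0.1 rad of opening-down, the three rings lie in the pan, the rod's collar is within 5 mm of the guide tube's mouth with the rod within 0.12 rad of the tube's axis, and the rod stays there when let go (all of step 2 and value of joint drum between -0.1 and 0.1 rad and x of ring_1_mid in the frame of cradle between -0.085 and 0.085 m and y of ring_1_mid in the frame of cradle between -0.055 and 0.055 m and z of each of ring_1_mid, ring_2_mid, ring_3_mid in the frame of cradle below 0.045 m and x of ring_2_mid in the frame of cradle between -0.085 and 0.085 m and y of ring_2_mid in the frame of cradle between -0.055 and 0.055 m and x of ring_3_mid in the frame of cradle between -0.085 and 0.085 m and y of ring_3_mid in the frame of cradle between -0.055 and 0.055 m); the robot touches nothing.
It fails at once if the torch moved more than 25 mm or fell over (distance of torch_mid from where it was at the start of the episode above 0.025 m).
It fails at once if the steel bench block moved more than 25 mm or fell over (distance of anvil_mid from where it was at the start of the episode above 0.025 m).
It fails at once if the pliers moved more than 25 mm or fell over (distance of pliers_mid from where it was at the start of the episode above 0.025 m).
It fails at once if the first punch moved more than 25 mm or fell over (distance of punch_1_mid from where it was at the start of the episode above 0.025 m).
It fails at once if the second punch moved more than 25 mm or fell over (distance of punch_2_mid from where it was at the start of the episode above 0.025 m).
It also fails if it takes over 64 s, if anything falls off the work surface, if the arm or the gripper's body presses on something with over 40 N, if the wrist force passes 120 N, or if a joint passes its speed limit or range.

## Robot

A 6-joint arm with a two-finger parallel gripper is mounted at the origin on a cart in front of the work surface, level with it; the furniture and walls round the work are solid. World frame = base frame: x ahead of the robot, y to its left, z up, the work surface at z = 0. Lengths are in mm, angles in rad, forces in N, time in s.
With the tool pointing down it reaches from about 275 to 1000 mm from the base axis. Payload 8.4 kg.
Tool frame: the origin (TCP) lies at the very end of the fingers, on their centre line; the grasp point (between the pads) lies 19 mm behind it; z points along the fingers, x is the direction in which the jaws open and shut, and the axes are right-handed (so a half turn about z gives the same grasp; the last joint's range is limited). The gripper opens to 85 mm and grips with 20 to 120 N. Pads are 22 mm wide; open, the fingers measure 114 mm over their backs; the gripper's body (76 mm by 85 mm) begins 54 mm behind the grasp point. The pads swing forward as they close: fully open they stand 13 mm farther back than shut.
Start: joints at [1.287, 0.353, 1.633, -0, 1.155, -0.002], TCP at [173.802, 600.351, 231.281] pointing down, gripper open.
Joint ranges: [-2.63, 2.63], [-0.92, 2.1], [0.06, 2.66], [-1.3, 4.44], [0, 2.69], [-3.02, 3.02]. Speed limits (rad/s): [2.22, 2.22, 2.79, 3.14, 3.14, 3.14].

## Interface

Orientations are given as [roll, pitch, yaw] about the fixed x, y, z axes, in that order (R = Rz(yaw) Ry(pitch) Rx(roll)).
In Python, from rig import r gives the robot as it stands.
- The arm moves only by the tool arm_command, never from a script. Its argument "targets" is a list of rows, each a list of 6 numbers: the shift along the tool's x, y, z in m, then the turn, a rotation vector about the tool's x, y, z in rad. A call has 1 to 20 rows; each row shifts and turns the commanded pose from where the row before left it, along the tool's axes as they then stand; what a row does not reach is not made up. A row lasts 1/12 s, in which the tool goes at most 41.7 mm and 7.16 degrees, less where a joint would pass 70% of its speed; a pose out of reach is approached as far as the arm can. A call is refused whole if a number of a shift passes 0.0417 or a number of a turn 0.125, either way. A call with a gripper value outside its range is refused whole. "fingers" is the finger opening in m, from 0 to 0.0854, set as the call begins (left out, the last holds). The fingers move at their own pace and stop on an object; "squeeze" is the grip in N (left out, the last holds). Time passes only in rows, so rows that do not move let the fingers close. It gives the time, the measured TCP pose, the force and the opening at its end, in the units of the state.
- r.sense(): the state, without advancing time (a new reading comes with each control period).
- r.grab_frame(name): name is "scene" or "top"; returns a dict with "image" (400x640x3 uint8, blue, green, red), "fx", "fy", "cx", "cy" (pixels), "xyz" and "orientation" of the camera in the world. Camera axes: x right, y down, z forward; pixel columns grow to the right and rows downward; lengths in mm; the calibration is good to about 2 mm. A picture is of the moment at which its call begins. There is no depth.
- r.sign_off(): hands the job in, once; it reports no verdict.
The state is a dict: "clock": time; "qpos": joint angles; "qvel": joint speeds; "joint_efforts": joint torques, N m; "eef_pos": TCP position; "tcp_rot": TCP orientation; "contact_force": force on the tool from outside, world axes, zero at the start; "wrist_torque": the same for the moment, N m; "opening": opening from 0.0 (shut) to 1.0 (fully open).
Only numpy, scipy, OpenCV 4.12 (cv2) and the standard library are available. Lean on these libraries where they do the work, as an engineer would, in place of code of your own. Each camera call takes 0.05 s, during which the arm holds its last target.

## Working session

There is one attempt and no reset: what is moved stays moved. The work goes in short steps, Python scripts to look and compute and a tool call to move; the robot and the scene stay as the last step left them, time stands still between calls to the robot, and variables do not carry over. Pictures are saved under pics/ and viewed, and the job is handed in when it is done.

Besides the shell and the picture viewer there is one more tool, called after ">>>" as name(argument=value, ...) on one line, values as JSON. arm_command: Moves the arm, as the interface text tells. Its arguments: {"type":"object","properties":{"targets":{"type":"array"},"fingers":{"type":"number"},"squeeze":{"type":"number"}},"required":["targets"]}

```bash
ls; mkdir -p pics; python3 - <<'E'
from rig import r
import cv2,json
print(r.sense())
for n in ("scene","top"):
    f=r.grab_frame(n); cv2.imwrite(f"pics/{n}0.png",f["image"]); print({k:v for k,v in f.items() if k!="image"})
E
```

```text
pics
{'clock': 0.0, 'qpos': array([ 1.28658068e+00,  3.53668325e-01,  1.63412251e+00, -5.10337107e-05,
        1.15517712e+00, -2.38514775e-03]), 'qvel': array([-0.0003372 , -0.00082591,  0.00012658, -0.0007008 ,  0.00030297,
       -0.00175553]), 'joint_efforts': array([ 3.60817205e-03, -6.05235171e+01, -3.42084646e+01,  3.07670416e-04,
        9.00334097e-03,  7.82598732e-06]), 'eef_pos': array([173.69819647, 599.89643557, 230.55404173]), 'tcp_rot': array([3.14154927e+00, 1.37540950e-03, 1.28898643e+00]), 'contact_force': array([ 0.20752776, -0.46637677, -0.59042269]), 'wrist_torque': array([-0.00325078, -0.02850783, -0.00965379]), 'opening': 1.0017720286259637}
{'fx': 394.65020159261695, 'fy': 394.65020159261695, 'cx': 322.6808104943554, 'cy': 197.70542920654236, 'xyz': array([ 191.97329552, -915.98562825,  531.71900906]), 'orientation': array([-2.04493692e+00, -1.53670056e-03, -4.61179718e-01])}
{'fx': 451.3148030047769, 'fy': 451.3148030047769, 'cx': 314.69220248190976, 'cy': 194.97424616434574, 'xyz': array([ 430.05833754, -248.76096006, 1050.89811264]), 'orientation': array([-3.06064436, -0.01431052, -1.57232498])}
```

View pics/scene0.png

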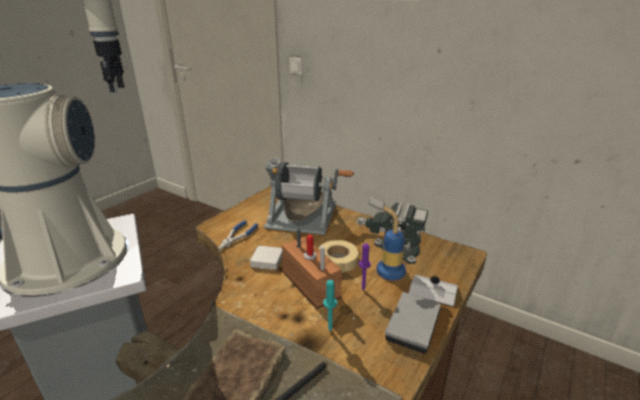

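View pics/top0.png

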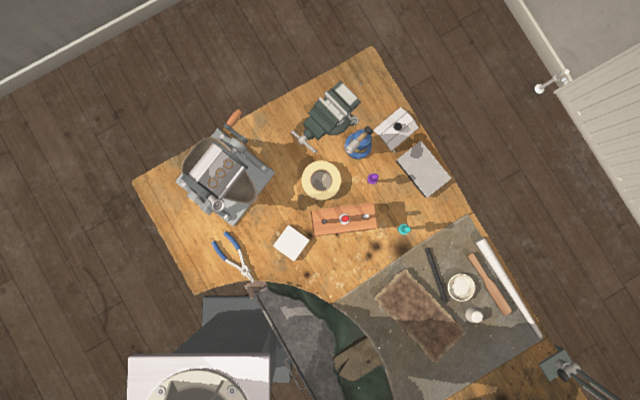

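```bash
cat > h.py <<'E'
import numpy as np,cv2
from scipy.spatial.transform import Rotation as R
def cam(f): return dict(K=np.array([[f["fx"],0,f["cx"]],[0,f["fy"],f["cy"]],[0,0,1]]),p=np.array(f["xyz"]),R=R.from_euler('xyz',f["orientation"]).as_matrix())
CAM={'scene':dict(fx=394.65020159261695,fy=394.65020159261695,cx=322.6808104943554,cy=197.70542920654236,xyz=[191.97329552,-915.98562825,531.71900906],orientation=[-2.04493692,-1.53670056e-03,-4.61179718e-01]),
'top':dict(fx=451.3148030047769,fy=451.3148030047769,cx=314.69220248190976,cy=194.97424616434574,xyz=[430.05833754,-248.76096006,1050.89811264],orientation=[-3.06064436,-0.01431052,-1.57232498])}
C={k:cam(v) for k,v in CAM.items()}
def ray(n,u,v):
    c=C[n]; d=c['R']@np.linalg.inv(c['K'])@np.array([u,v,1.]); return c['p'],d/np.linalg.norm(d)
def onz(n,u,v,z):
    p,d=ray(n,u,v); return p+d*(z-p[2])/d[2]
def two(a,b):  # (u,v) scene, (u,v) top
    p1,d1=ray('scene',*a);p2,d2=ray('top',*b)
    A=np.stack([d1,-d2],1); s=np.linalg.lstsq(A,p2-p1,rcond=None)[0]
    q1=p1+s[0]*d1;q2=p2+s[1]*d2
    return (q1+q2)/2,np.linalg.norm(q1-q2)
def proj(n,X):
    c=C[n]; q=c['K']@(c['R'].T@(np.array(X)-c['p'])); return q[:2]/q[2]
def crop(img,x0,y0,x1,y1,s,name):
    o=cv2.resize(img[y0:y1,x0:x1],None,fx=s,fy=s,interpolation=cv2.INTER_CUBIC)
    for x in range((x0+9)//10*10,x1,10):
        cv2.line(o,((x-x0)*s,0),((x-x0)*s,8 if x%50 else 16),(0,255,255),1)
        if x%20==0: cv2.putText(o,str(x),((x-x0)*s-10,26),0,.35,(0,255,255),1)
    for y in range((y0+9)//10*10,y1,10):
        cv2.line(o,(0,(y-y0)*s),(8,(y-y0)*s),(0,255,255),1)
        if y%20==0: cv2.putText(o,str(y),(10,(y-y0)*s+4),0,.35,(0,255,255),1)
    cv2.imwrite(name,o)
E
python3 - <<'E'
from h import *
s=cv2.imread('pics/scene0.png');t=cv2.imread('pics/top0.png')
crop(s,255,150,365,240,7,'pics/s_drum.png')
crop(t,165,100,285,230,4,'pics/t_drum.png')
crop(s,240,220,350,340,5,'pics/s_block.png')
crop(t,265,160,425,260,5,'pics/t_block.png')
E
```

```text
(no output)
```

View pics/s_drum.png

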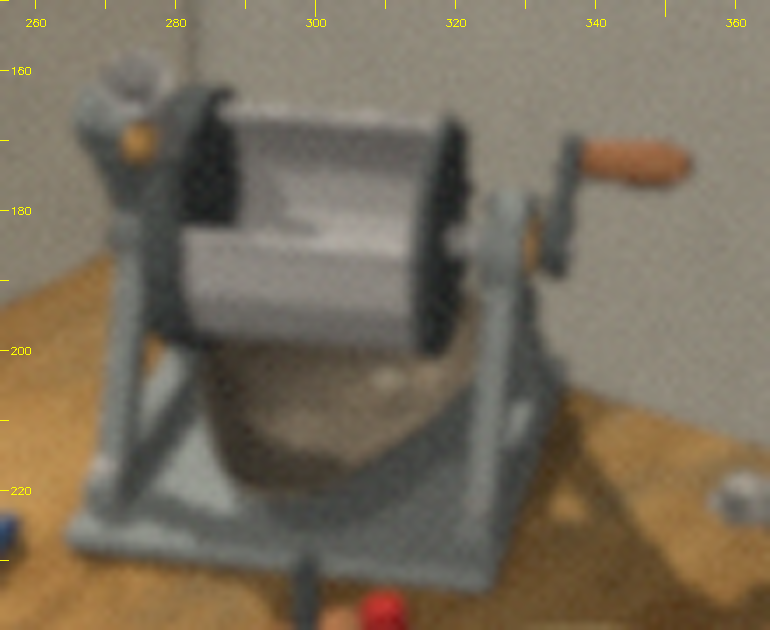

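View pics/t_drum.png

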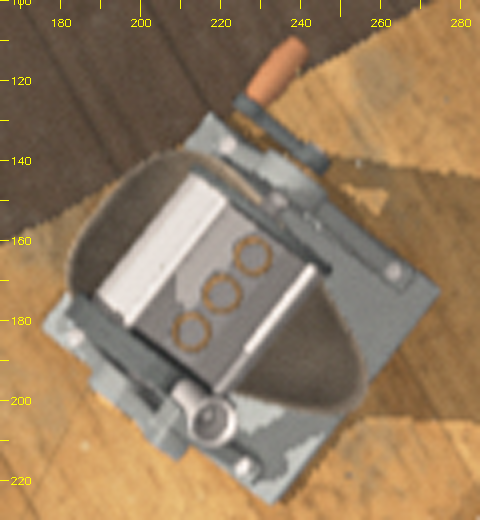

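View pics/s_block.png

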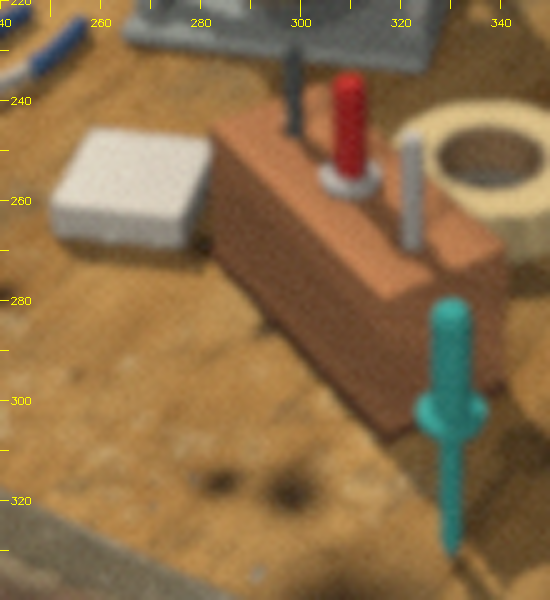

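View pics/t_block.png

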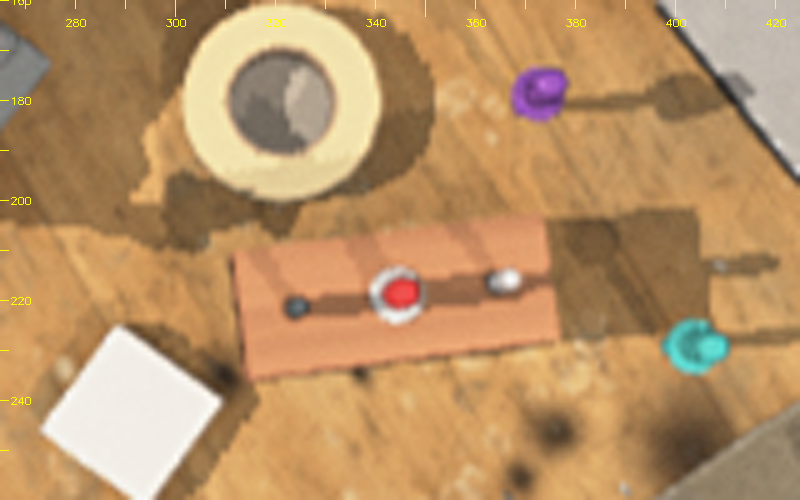

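```bash
python3 - <<'E'
from h import *
np.set_printoptions(precision=1,suppress=True)
T,Rr,B,L=[onz('top',u,v,8) for u,v in ((217,128),(274.5,172),(234,226),(175.5,181))]
print(T,Rr,B,L, [np.linalg.norm(a-b) for a,b in ((T,Rr),(Rr,B),(B,L),(L,T))],(T+Rr+B+L)/4)
# scene view: front-left corner, right corner
print('scene corners',onz('scene',265.5,227,8), onz('scene',324.5,233.5,8))
yv=((L-T)+(B-Rr)); a=np.arctan2(yv[1],yv[0]); x1=((T-Rr)+(L-B));print('yaw y',a-np.pi/2, 'yaw x',np.arctan2(x1[1],x1[0]))
# colour masks for the handle
s=cv2.imread('pics/scene0.png');t=cv2.imread('pics/top0.png')
def comp(img,box,f):
    x0,y0,x1,y1=box; c=img[y0:y1,x0:x1].astype(int); m=f(c[...,0],c[...,1],c[...,2]).astype(np.uint8)
    n,l,st,ce=cv2.connectedComponentsWithStats(m); k=1+np.argmax(st[1:,4]); return ce[k]+[x0,y0],st[k]+[x0,y0,0,0,0]
hs=comp(s,(330,160,362,185),lambda b,g,r:(r-b>50)); ht=comp(t,(220,104,245,128),lambda b,g,r:(r-b>60)&(r>130))
print(hs,ht,two(hs[0],ht[0]))
red=lambda b,g,r:(r>120)&(g<90)&(b<90)
rs=comp(s,(295,228,325,265),red); rt=comp(t,(330,205,360,230),red); print(rs,rt,two(rs[0],rt[0]))
print('red on z=118 top',onz('top',*rt[0],116))
E
```

```text
[671.9 -35.5   8. ] [ 568.3 -170.4    8. ] [443.1 -78.1   8. ] [547.2  58.3   8. ] [np.float64(170.16566424438733), np.float64(155.52374078253277), np.float64(171.5687047804804), np.float64(156.0371630705939)] [557.6 -56.4   8. ]
scene corners [444.2 -84.1   8. ] [ 564.7 -177.8    8. ]
yaw y 0.9306700804800836 yaw x 0.9173780380730232
(array([345.1, 172.4]), array([338, 170,  15,   6,  75])) (array([236.1, 119.8]), array([226, 109,  19,  19, 238])) (array([663.4, -98.6, 122.3]), np.float64(1.0085679176911944))
(array([308.9, 244.3]), array([303, 234,  12,  22, 136])) (array([345.1, 218.1]), array([342, 216,   7,   5,  32])) (array([ 457.2, -326.1,   97.5]), np.float64(2.6775236638850526))
red on z=118 top [ 457.9 -325.1  116. ]
```

Rod candidates are red (345,218 top view; 309,244 scene), in the block's middle hole; purple (373,178) and turquoise (404,229), standing free. The red one fits the description, and its triangulated height of 97.5 mm matches the expected 96 mm. The crank handle is at about (663,-99,122), so the drum stands at about 2.47 rad.

>>> arm_command(targets=[[-0.0215,0.0267,0,0,0,0],[-0.0215,0.0267,0,0,0,0],[-0.0215,0.0267,0,0,0,0],[-0.0215,0.0267,0,0,0,0],[-0.0215,0.0267,0,0,0,0],[-0.0215,0.0267,0,0,0,0],[-0.0215,0.0267,0,0,0,0],[-0.0215,0.0267,0,0,0,0],[-0.0215,0.0267,0,0,0,0],[-0.0215,0.0267,0,0,0,0],[-0.0215,0.0267,0,0,0,0],[-0.0215,0.0267,0,0,0,0],[-0.0215,0.0267,0,0,0,0],[-0.0215,0.0267,0,0,0,0],[-0.0215,0.0267,0,0,0,0],[-0.0215,0.0267,0,0,0,0],[-0.0215,0.0267,0,0,0,0],[-0.0215,0.0267,0,0,0,0],[-0.0215,0.0267,0,0,0,0],[-0.0215,0.0267,0,0,0,0]], fingers=0.06, squeeze=25)

```text
clock: 1.77
eef_pos: [567.7, 37.1, 231.0]
tcp_rot: [-3.141, 0.0, 1.289]
contact_force: [0.4, 0.6, -0.1]
opening: 0.702
```

>>> arm_command(targets=[[-0.0215,0.0267,0,0,0,0],[-0.0215,0.0267,0,0,0,0],[-0.0215,0.0267,0,0,0,0],[-0.0215,0.0267,0,0,0,0],[-0.0215,0.0267,0,0,0,0],[0,0,0,0,0,0.123],[0,0,0,0,0,0.123],[0,0,0,0,0,0.123],[0,0,0,0,0,0],[0,0,0,0,0,0]])

```text
clock: 2.6
eef_pos: [665.3, -101.6, 230.9]
tcp_rot: [-3.141, 0.0, 0.924]
contact_force: [0.4, -0.9, -0.1]
opening: 0.705
```

```bash
cat >> h.py <<'E'
CTR=np.array([557.6,-56.4]);YAW=0.92
def tocr(p):
    d=np.array(p[:2])-CTR;c,s=np.cos(YAW),np.sin(YAW);return np.array([c*d[0]+s*d[1],-s*d[0]+c*d[1],p[2]])
def fromcr(q):
    c,s=np.cos(YAW),np.sin(YAW);return np.array([CTR[0]+c*q[0]-s*q[1],CTR[1]+s*q[0]+c*q[1],q[2]])
def delta(st,target,Rt=None):
    Rc=R.from_euler('xyz',st['tcp_rot']).as_matrix()
    d=Rc.T@(np.array(target)-st['eef_pos'])/1000
    w=R.from_matrix(Rc.T@Rt).as_rotvec() if Rt is not None else np.zeros(3)
    return d,w
np.set_printoptions(precision=4,suppress=True)
E
cat > look.py <<'E'
import sys
from rig import r
from h import *
tag=sys.argv[1]
st=r.sense();print({k:np.round(st[k],3) for k in ('clock','eef_pos','tcp_rot','contact_force','opening','qpos')}, 'cr',tocr(st['eef_pos']))
for n in sys.argv[2:]:
    f=r.grab_frame(n);im=f['image'];cv2.imwrite(f'pics/{n}_{tag}.png',im)
    if n=='scene': crop(im,240,100,370,240,4,f'pics/sc_{tag}.png')
    else: crop(im,165,90,295,230,4,f'pics/tc_{tag}.png')
E
python3 look.py a scene top
```

```text
{'clock': np.float64(2.6), 'eef_pos': array([ 665.283, -101.553,  230.862]), 'tcp_rot': array([-3.141,  0.   ,  0.924]), 'contact_force': array([ 0.371, -0.864, -0.104]), 'opening': np.float64(0.705), 'qpos': array([-0.154,  0.428,  1.522,  0.   ,  1.192, -1.078])} cr [  29.3126 -113.0271  230.8622]
```

View pics/sc_a.png

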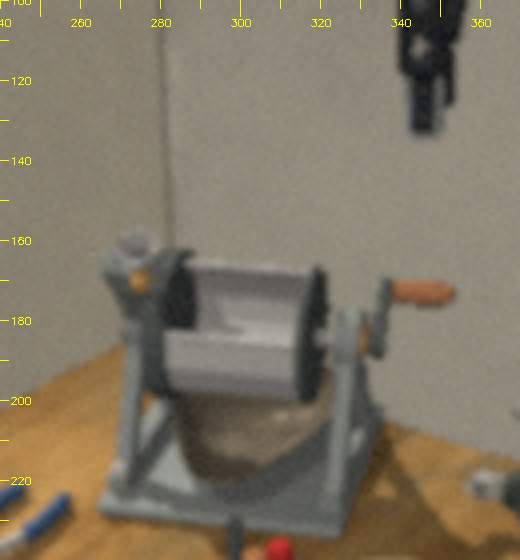

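View pics/tc_a.png

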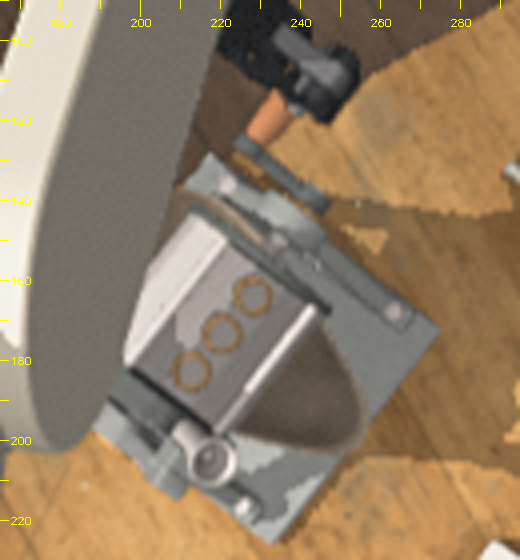

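The top and scene views show the gripper over the handle, with fingertips at (346,133) above the handle middle at (346,173) in the scene view. I'll descend.

>>> arm_command(targets=[[0.002,0,0.025,0,0,0],[0,0,0.025,0,0,0],[0,0,0.025,0,0,0],[0,0,0.025,0,0,0],[0,0,0.015,0,0,0],[0,0,0.012,0,0,0],[0,0,0,0,0,0],[0,0,0,0,0,0]])

```text
clock: 3.37
eef_pos: [666.7, -99.9, 104.3]
tcp_rot: [-3.141, 0.0, 0.921]
contact_force: [0.5, 0.2, 0.4]
opening: 0.698
```

```bash
python3 look.py b scene top
```

```text
{'clock': np.float64(3.367), 'eef_pos': array([666.709, -99.852, 104.274]), 'tcp_rot': array([-3.141,  0.   ,  0.921]), 'contact_force': array([0.477, 0.211, 0.36 ]), 'opening': np.float64(0.698), 'qpos': array([-0.151,  0.558,  1.617, -0.   ,  0.967, -1.072])} cr [  31.53   -113.1316  104.2735]
```

View pics/sc_b.png

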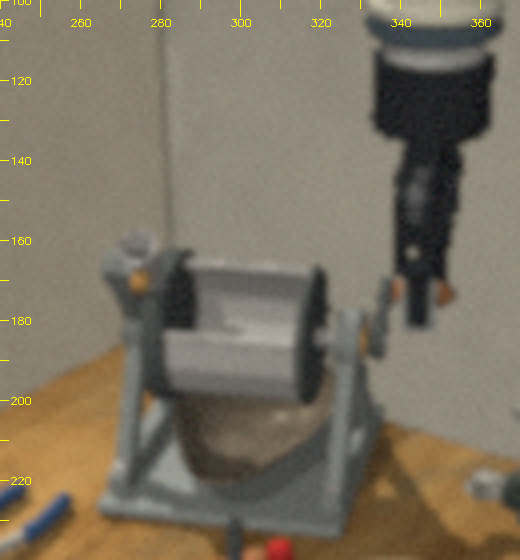

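View pics/tc_b.png

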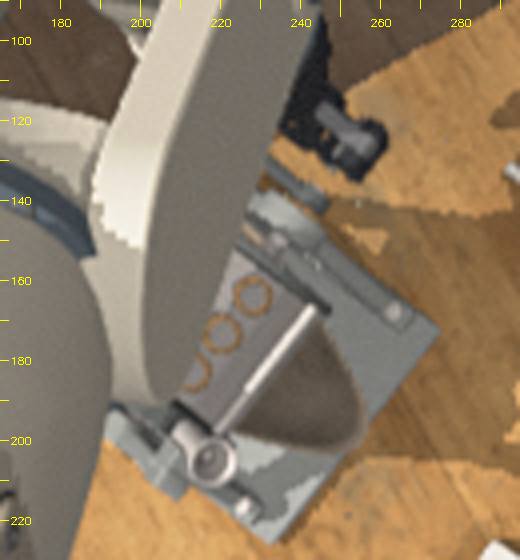

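The fingers straddle the handle in the middle, at (345,173) in the scene view. I'll close.

>>> arm_command(targets=[[0,0,0,0,0,0],[0,0,0,0,0,0],[0,0,0,0,0,0],[0,0,0,0,0,0],[0,0,0,0,0,0],[0,0,0,0,0,0],[0,0,0,0,0,0],[0,0,0,0,0,0]], fingers=0, squeeze=25)

```text
clock: 4.13
eef_pos: [668.6, -98.6, 105.7]
tcp_rot: [3.139, -0.004, 0.92]
contact_force: [2.9, 6.2, 2.3]
opening: 0.196
```

>>> arm_command(targets=[[-0.0018,0,-0.003,0,0,0],[-0.0022,0,-0.0032,0,0,0],[-0.0034,0,-0.0025,0,0,0],[-0.0034,0,-0.0025,0,0,0],[-0.0038,0,-0.0017,0,0,0],[-0.0038,0,-0.0017,0,0,0],[0,0,0,0,0,0]])

```text
clock: 4.72
eef_pos: [656.3, -114.5, 120.1]
tcp_rot: [3.14, -0.002, 0.92]
contact_force: [1.0, 2.4, 4.4]
opening: 0.197
```

```bash
python3 look.py c
```

```text
{'clock': np.float64(4.717), 'eef_pos': array([ 656.321, -114.496,  120.061]), 'tcp_rot': array([ 3.14 , -0.002,  0.92 ]), 'contact_force': array([0.992, 2.44 , 4.421]), 'opening': np.float64(0.197), 'qpos': array([-0.175,  0.528,  1.629,  0.001,  0.983, -1.096])} cr [  13.5856 -113.738   120.061 ]
```

>>> arm_command(targets=[[-0.0035,0,-0.0011,0,0,0],[-0.0035,0,-0.0007,0,0,0],[-0.0035,0,-0.0004,0,0,0],[-0.0031,0,0,0,0,0],[0,0,0,0,0,0],[0,0,0,0,0,0]])

```text
clock: 5.22
eef_pos: [648.0, -125.4, 122.2]
tcp_rot: [3.14, -0.001, 0.92]
contact_force: [-0.4, 2.3, 6.7]
opening: 0.198
```

```bash
python3 look.py d scene
```

```text
{'clock': np.float64(5.217), 'eef_pos': array([ 648.017, -125.361,  122.15 ]), 'tcp_rot': array([ 3.14 , -0.001,  0.92 ]), 'contact_force': array([-0.428,  2.326,  6.66 ]), 'opening': np.float64(0.198), 'qpos': array([-0.193,  0.517,  1.642,  0.   ,  0.981, -1.114])} cr [  -0.089  -113.7141  122.1502]
```

View pics/sc_d.png

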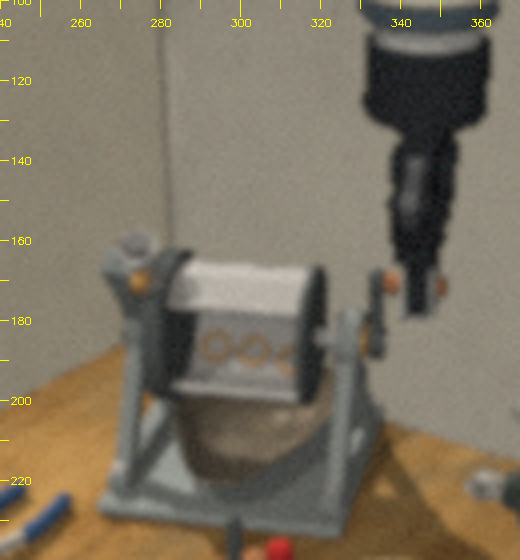

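>>> arm_command(targets=[[-0.0035,0,0.0001,0,0,0],[-0.0036,0,0.0005,0,0,0],[-0.0041,0,0.0009,0,0,0],[-0.004,0,0.0014,0,0,0],[-0.0038,0,0.0017,0,0,0],[-0.0037,0,0.0021,0,0,0],[-0.0034,0,0.0025,0,0,0],[-0.0032,0,0.0027,0,0,0],[0,0,0,0,0,0]])

```text
clock: 6.02
eef_pos: [629.5, -149.4, 108.7]
tcp_rot: [3.141, 0.0, 0.92]
contact_force: [2.5, -1.0, -0.2]
opening: 0.196
```

```bash
python3 look.py e
```

```text
{'clock': np.float64(6.017), 'eef_pos': array([ 629.462, -149.444,  108.659]), 'tcp_rot': array([3.141, 0.   , 0.92 ]), 'contact_force': array([ 2.505, -0.956, -0.229]), 'opening': np.float64(0.196), 'qpos': array([-0.235,  0.516,  1.68 , -0.001,  0.945, -1.155])} cr [ -30.4906 -113.5419  108.6587]
```

>>> arm_command(targets=[[-0.0021,0,0.0023,0,0,0],[-0.002,0,0.0026,0,0,0],[-0.0022,0,0.0035,0,0,0],[-0.0018,0,0.0038,0,0,0],[-0.0014,0,0.004,0,0,0],[-0.0011,0,0.0041,0,0,0],[-0.0006,0,0.0041,0,0,0],[-0.0002,0,0.0042,0,0,0],[0,0,0,0,0,0],[0,0,0,0,0,0],[0,0,0,0,0,0]])

```text
clock: 6.93
eef_pos: [622.7, -158.2, 79.6]
tcp_rot: [3.141, 0.0, 0.92]
contact_force: [5.9, -2.5, -3.1]
opening: 0.198
```

```bash
python3 look.py f scene top
```

```text
{'clock': np.float64(6.933), 'eef_pos': array([ 622.712, -158.194,   79.562]), 'tcp_rot': array([3.141, 0.   , 0.92 ]), 'contact_force': array([ 5.859, -2.451, -3.055]), 'opening': np.float64(0.198), 'qpos': array([-0.251,  0.547,  1.705, -0.001,  0.889, -1.171])} cr [ -41.5412 -113.4717   79.5623]
```

View pics/sc_f.png

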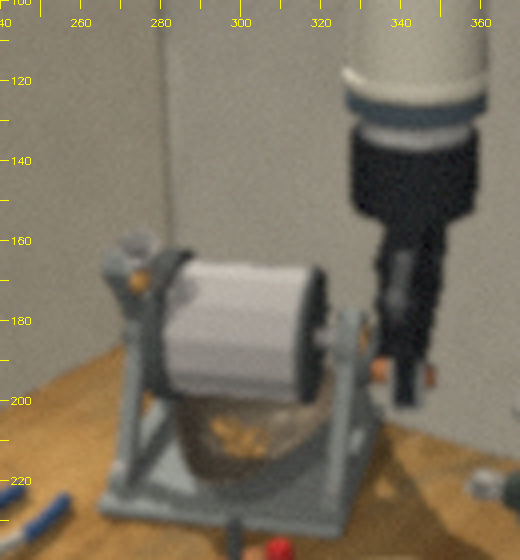

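View pics/tc_f.png

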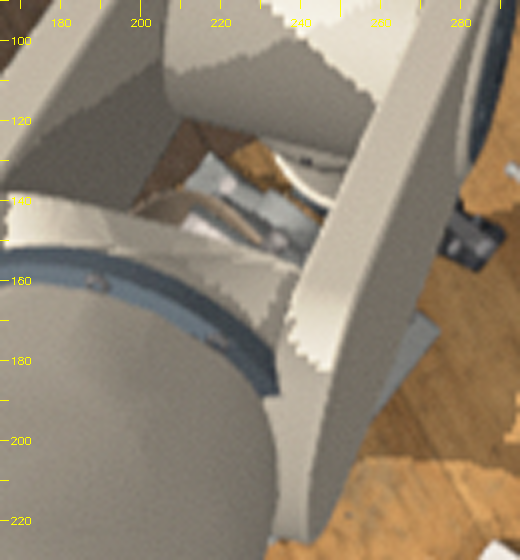

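Scene view: rings lie in the pan at about (300,208), the opening points down, and the gripper has carried the handle to z 98.6 (79.6+19), which is level. I'll let go and rise.

>>> arm_command(targets=[[0,0,0,0,0,0],[0,0,0,0,0,0],[0,0,0,0,0,0],[0,0,0,0,0,0],[0,0,-0.01,0,0,0],[0,0,-0.02,0,0,0],[0,0,-0.03,0,0,0],[0,0,-0.03,0,0,0],[0,0,-0.03,0,0,0],[0,0,-0.03,0,0,0],[0,0,0,0,0,0]], fingers=0.06)

```text
clock: 7.95
eef_pos: [625.6, -158.6, 238.2]
tcp_rot: [3.133, -0.004, 0.92]
contact_force: [1.3, -0.8, 0.7]
opening: 0.7
```

```bash
python3 look.py g scene top; python3 - <<'E'
from h import *
c=[onz('top',u,v,70) for u,v in ((311.5,210.5),(374,203.5),(314,236),(376.5,228))]
print(c); a=(c[1]-c[0]+c[3]-c[2]); b=(c[0]-c[2]+c[1]-c[3]); print('yaw from -y',np.arctan2(-a[1],-a[0])-np.pi/2,'x',np.arctan2(b[1],b[0]),'ctr',sum(c)/4,np.linalg.norm(a)/2,np.linalg.norm(b)/2)
d=onz('top',323.5,221,111);e=onz('top',365,216.5,117);print(d,e,(d+e)/2,np.linalg.norm(d-e), np.arctan2((d-e)[1],(d-e)[0])-np.pi/2)
print(proj('top',[457,-326,118]),proj('scene',[457,-326,96]),proj('scene',[457,-326,118]))
E
```

```text
{'clock': np.float64(7.95), 'eef_pos': array([ 625.597, -158.553,  238.174]), 'tcp_rot': array([ 3.133, -0.004,  0.92 ]), 'contact_force': array([ 1.311, -0.772,  0.659]), 'opening': np.float64(0.7), 'qpos': array([-0.251,  0.373,  1.588, -0.   ,  1.171, -1.171])} cr [ -40.0792 -115.9845  238.1744]
[array([ 475.7518, -255.9268,   70.    ]), array([ 490.9127, -392.289 ,   70.    ]), array([ 420.5182, -261.2859,   70.    ]), array([ 437.5986, -397.0812,   70.    ])]
yaw from -y 0.11791591211138308 x 0.09324723008653708 ctr [ 456.1953 -326.6457   70.    ] 137.03029356288772 54.51071374839741
[ 451.9645 -280.5722  111.    ] [ 461.0312 -366.4019  117.    ] [ 456.4979 -323.4871  114.    ] 86.51559112546296 0.10524492160504972
[345.572  218.4555] [309.485  244.8955] [309.3289 235.4037]
```

View pics/sc_g.png

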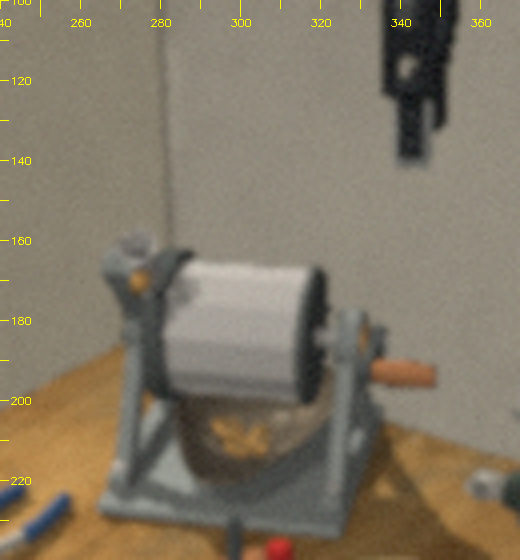

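View pics/tc_g.png

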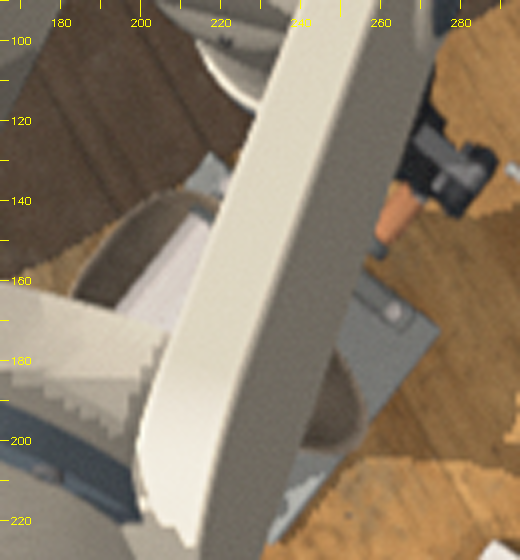

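Both images: the handle stays at (404,194) in the scene crop with the drum closed toward the front, and the rings are in the pan. Now to above the rod.

>>> arm_command(targets=[[-0.0294,-0.0041,0,0,0,0],[-0.0294,-0.0041,0,0,0,0],[-0.0294,-0.0041,0,0,0,0],[-0.0294,-0.0041,0,0,0,0],[-0.0294,-0.0041,0,0,0,0],[-0.0294,-0.0041,0,0,0,0],[-0.0294,-0.0041,0,0,0,0],[-0.0294,-0.0041,0,0,0,0],[0,0,0,0,0,0.117],[0,0,0,0,0,0.117],[0,0,0,0,0,0.117],[0,0,0,0,0,0.117],[0,0,0,0,0,0.117],[0,0,0,0,0,0.117],[0,0,0,0,0,0.117],[0,0,0,0,0,0],[0,0,0,0,0,0],[0,0,0,0,0,0]])

```text
clock: 9.55
eef_pos: [453.7, -324.8, 229.9]
tcp_rot: [-3.141, 0.001, 0.105]
contact_force: [-0.5, 0.3, 0.4]
opening: 0.699
```

```bash
python3 look.py h; python3 - <<'E'
from rig import r
from h import *
st=r.sense()
f=r.grab_frame('scene');im=f['image'];crop(im,240,130,360,310,3,'pics/s_h.png')
c=im[180:205,330:352].astype(int);m=((c[...,2]-c[...,0])>50).astype(np.uint8);m[:, :3]=m[:, :3]
n,l,s,ce=cv2.connectedComponentsWithStats(m);k=1+np.argmax(s[1:,4]);u,v=ce[k]+[330,180];print(u,v,s[k])
# intersect ray with vertical plane cradle x=-42
p,d=ray('scene',u,v);n_=np.array([np.cos(YAW),np.sin(YAW),0]);pt=np.append(CTR,0)+(-42)*n_;t=((pt-p)@n_)/(d@n_);print('handle',tocr(p+t*d))
print(delta(st,[457,-325.5,78]))
for z in (230,118): print(proj('top',[457,-325.5,z]),proj('scene',[457,-325.5,z]))
E
```

```text
{'clock': np.float64(9.55), 'eef_pos': array([ 453.686, -324.78 ,  229.917]), 'tcp_rot': array([-3.141,  0.001,  0.105]), 'contact_force': array([-0.473,  0.346,  0.401]), 'opening': np.float64(0.699), 'qpos': array([-0.624,  0.251,  1.779, -0.   ,  1.113, -0.729])} cr [-276.4769  -79.9161  229.9167]
339.95061728395063 192.53086419753086 [ 3 10 15  6 81]
handle [ -42.     -108.1577   99.2032]
(array([0.0034, 0.0012, 0.1519]), array([0., 0., 0.]))
[350.3744 216.6713] [308.3511 182.8286]
[345.3304 218.4558] [309.221  235.2783]
```

View pics/s_h.png

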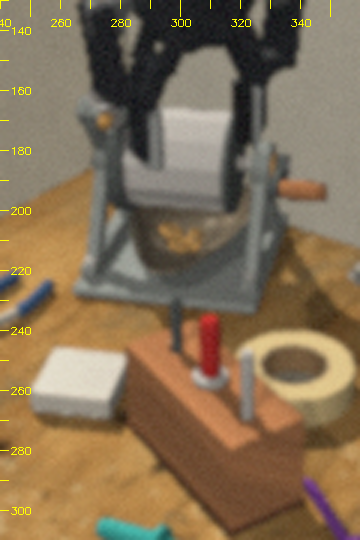

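```bash
python3 - <<'E'
import cv2
for t in 'abdfg':
    im=cv2.imread(f'pics/scene_{t}.png')[230:340,220:460]; cv2.imwrite(f'pics/z_{t}.png',im)
import numpy as np
cv2.imwrite('pics/zz.png',cv2.resize(np.vstack([cv2.imread(f'pics/z_{t}.png') for t in 'abfg']),None,fx=1.3,fy=1.3))
E
```

```text
(no output)
```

View pics/zz.png

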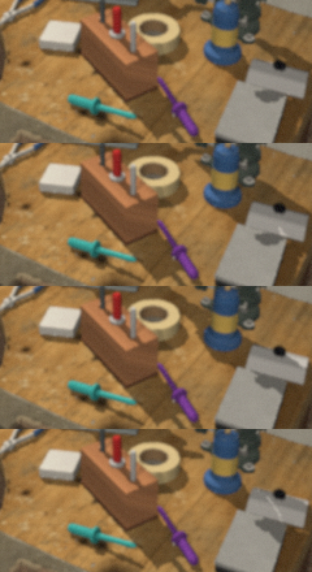

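The decoys were already lying down at 2.6 s, when the arm had only been over the drum, so they toppled by themselves. The fingers straddle the red rod, which is at (309,245). I'll descend.

>>> arm_command(targets=[[0.0034,0.001,0.02,0,0,0],[0,0,0.025,0,0,0],[0,0,0.025,0,0,0],[0,0,0.025,0,0,0],[0,0,0.025,0,0,0],[0,0,0.02,0,0,0],[0,0,0.01,0,0,0],[0,0,0,0,0,0],[0,0,0,0,0,0]])

```text
clock: 10.35
eef_pos: [457.6, -325.7, 80.7]
tcp_rot: [-3.141, 0.0, 0.102]
contact_force: [0.4, -0.1, 0.4]
opening: 0.7
```

```bash
python3 look.py i; python3 - <<'E'
from rig import r
from h import *
im=r.grab_frame('scene')['image'];crop(im,270,200,350,290,6,'pics/s_i.png')
im=r.grab_frame('top')['image'];crop(im,290,180,400,260,5,'pics/t_i.png')
E
```

```text
{'clock': np.float64(10.35), 'eef_pos': array([ 457.6  , -325.738,   80.696]), 'tcp_rot': array([-3.141,  0.   ,  0.102]), 'contact_force': array([ 0.396, -0.099,  0.435]), 'opening': np.float64(0.7), 'qpos': array([-0.621,  0.445,  1.887,  0.   ,  0.81 , -0.723])} cr [-274.8679  -83.6106   80.6956]
```

View pics/s_i.png

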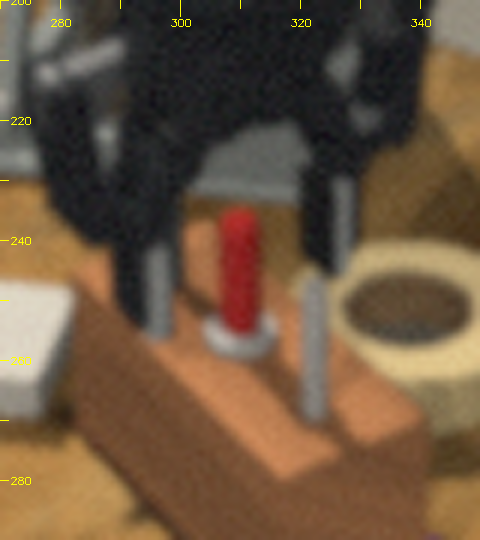

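View pics/t_i.png

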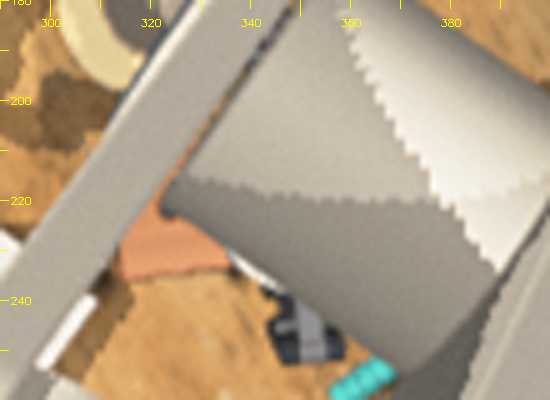

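The fingers, tips at (295,254) and (325,245), straddle the rod at (309,248) about centrally. I'll close.

>>> arm_command(targets=[[0,0,0,0,0,0],[0,0,0,0,0,0],[0,0,0,0,0,0],[0,0,0,0,0,0],[0,0,0,0,0,0],[0,0,0,0,0,0],[0,0,0,0,0,0],[0,0,0,0,0,0]], fingers=0, squeeze=60)

```text
clock: 11.12
eef_pos: [457.9, -325.9, 81.3]
tcp_rot: [3.141, -0.001, 0.101]
contact_force: [-1.7, 1.3, 5.9]
opening: 0.149
```

>>> arm_command(targets=[[0,0,-0.005,0,0,0],[0,0,-0.01,0,0,0],[0,0,-0.015,0,0,0],[0,0,0,0,0,0]])

```text
clock: 11.45
eef_pos: [458.7, -326.6, 113.3]
tcp_rot: [3.139, -0.002, 0.101]
contact_force: [-1.1, 0.7, 0.9]
opening: 0.145
```

```bash
python3 look.py j; python3 - <<'E'
from rig import r
from h import *
im=r.grab_frame('scene')['image'];crop(im,270,170,350,270,6,'pics/s_j.png')
E
```

```text
{'clock': np.float64(11.45), 'eef_pos': array([ 458.731, -326.58 ,  113.34 ]), 'tcp_rot': array([ 3.139, -0.002,  0.101]), 'contact_force': array([-1.061,  0.73 ,  0.912]), 'opening': np.float64(0.145), 'qpos': array([-0.621,  0.398,  1.869, -0.   ,  0.872, -0.722])} cr [-274.8529  -85.0199  113.3404]
```

View pics/s_j.png

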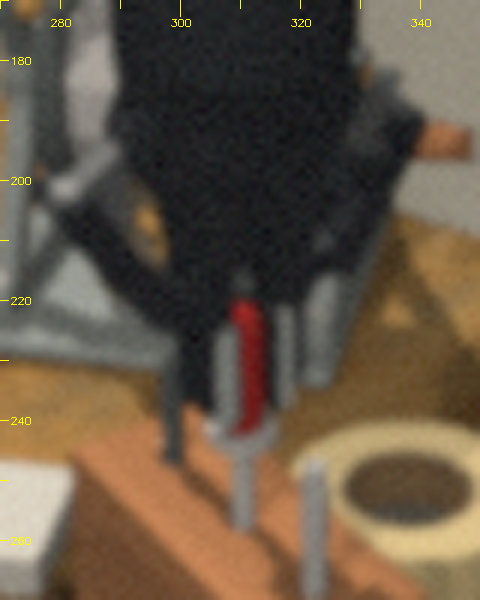

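The rod hangs upright in the jaws, drawn about 31 mm out. Its collar is at (311,241). Next I'll raise it clear and measure the tube's mouth from the first pictures.

>>> arm_command(targets=[[0,0,-0.03,0,0,0],[0,0,-0.03,0,0,0],[0,0,-0.03,0,0,0],[0,0,-0.03,0,0,0],[0,0,-0.03,0,0,0],[0,0,0,0,0,0],[0,0,0,0,0,0]])

```text
clock: 12.08
eef_pos: [458.2, -326.2, 261.9]
tcp_rot: [3.139, -0.002, 0.101]
contact_force: [-0.6, 1.2, -1.4]
opening: 0.147
```

```bash
python3 - <<'E'
from rig import r
from h import *
f=r.grab_frame('scene')['image'];cv2.imwrite('pics/scene_k.png',f)
f2=r.grab_frame('top')['image'];cv2.imwrite('pics/top_k.png',f2)
s=np.mean([cv2.imread(f'pics/scene_{t}.png').astype(float) for t in 'abdfg']+[cv2.imread('pics/scene0.png').astype(float)],axis=0).astype(np.uint8)
crop(s,255,145,300,190,16,'pics/m_s.png')
t=cv2.imread('pics/top0.png');crop(t,190,180,240,225,14,'pics/m_t.png')
crop(f,200,60,380,240,3,'pics/s_k.png')
E
```

```text
(no output)
```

View pics/m_s.png

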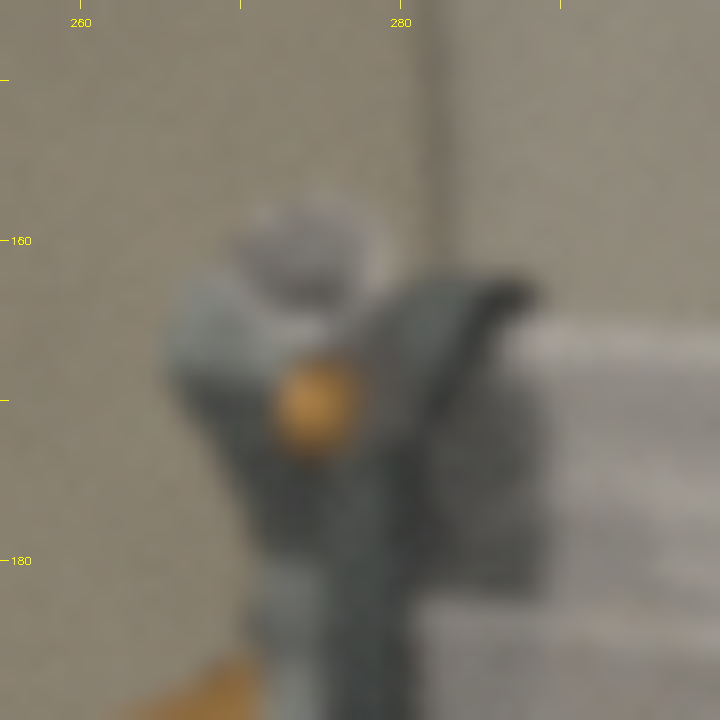

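View pics/m_t.png

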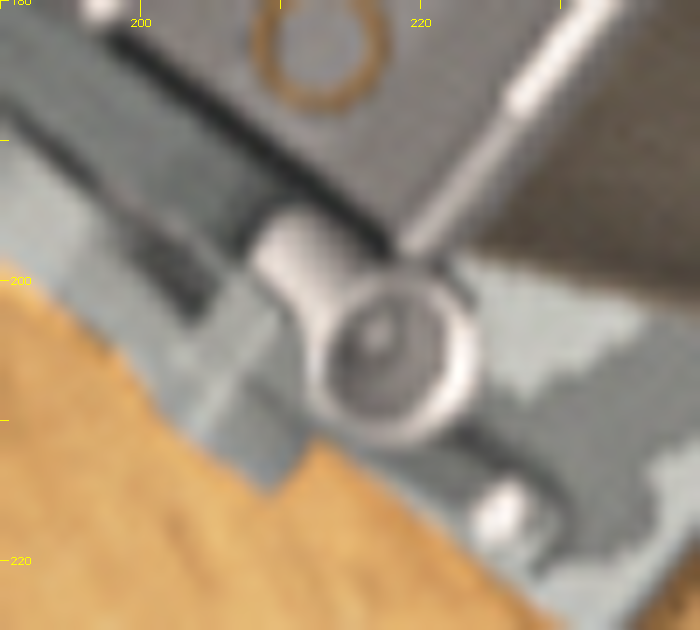

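View pics/top_k.png

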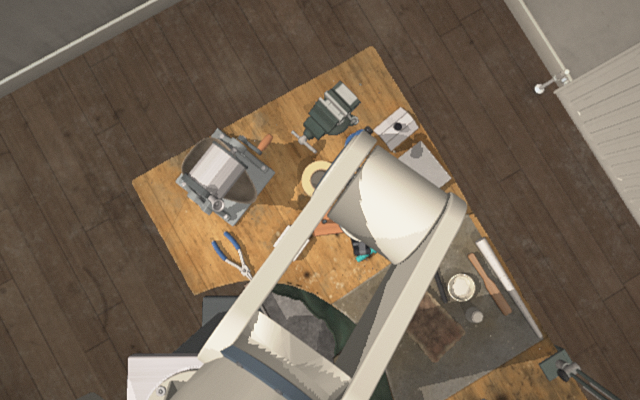

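```bash
python3 - <<'E'
from h import *
for a in ((274.1,160.9),(273.6,160.6)):
  for b in ((217.7,204.9),(217.0,204.9)):
    p,e=two(a,b); print(p,e,tocr(p), 'R',np.hypot(tocr(p)[0],p[2]-98), np.degrees(np.arctan2(-tocr(p)[0],p[2]-98)))
E
```

```text
[481.3368 -73.8053 177.7128] 0.7999966873741663 [-60.0495  50.1307 177.7128] R 99.8001602501379 36.99153915253428
[481.5789 -72.4189 177.1627] 0.35808428357250155 [-58.7998  50.778  177.1627] R 98.61109754943884 36.60391877983334
[480.7381 -73.7957 178.6105] 1.9550217925073317 [-60.4046  50.6128 178.6105] R 100.73116810276427 36.84563502010538
[480.9792 -72.4101 178.0615] 1.515361426946552 [-59.1561  51.2604 178.0615] R 99.54541448690534 36.46005950264721
```

View pics/s_k.png

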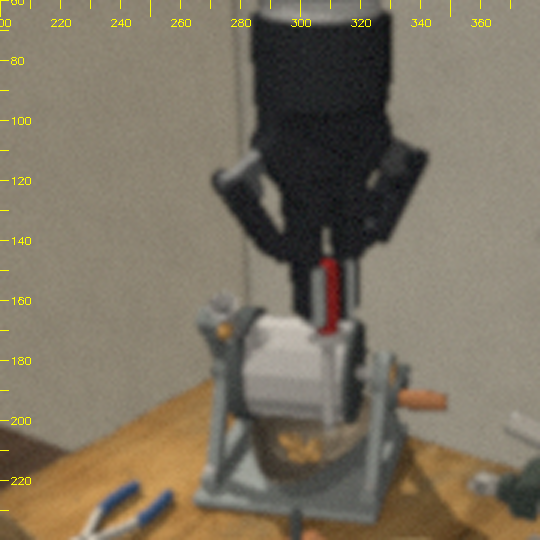

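```bash
cat >> h.py <<'E'
MOUTH=fromcr([-61,50.4,177.3])
G=fromcr([-np.sin(np.radians(38)),0,np.cos(np.radians(38))])-fromcr([0,0,0])
def tgtR(st):
    Rc=R.from_euler('xyz',st['tcp_rot']).as_matrix(); z=Rc[:,2]; a=np.cross(z,-G); an=np.arctan2(np.linalg.norm(a),z@-G); return R.from_rotvec(a/np.linalg.norm(a)*an).as_matrix()@Rc
E
python3 - <<'E'
from rig import r
from h import *
st=r.sense();print(st['eef_pos'],MOUTH,G); Rt=tgtR(st); d,w=delta(st,st['eef_pos'],Rt);print('turn',w,w/6)
T=MOUTH+98.3*G; print('pre',T, (Rt.T@(T-st['eef_pos'])/1000))
E
```

```text
[ 456.9286 -325.2901  259.3825] [480.5466 -74.3984 177.3   ] [-0.373  -0.4898  0.788 ]
turn [ 0.4836  0.454  -0.    ] [ 0.0806  0.0757 -0.    ]
pre [ 443.8827 -122.5478  254.7615] [-0.0168 -0.1772  0.0981]
```

>>> arm_command(targets=[[0,0,0,0.0806,0.0757,0],[0,0,0,0.0806,0.0757,0],[0,0,0,0.0806,0.0757,0],[0,0,0,0.0806,0.0757,0],[0,0,0,0.0806,0.0757,0],[0,0,0,0.0806,0.0757,0],[0,0,0,0,0,0],[0,0,0,0,0,0],[0,0,0,0,0,0]])

```text
clock: 12.93
eef_pos: [457.3, -325.5, 259.5]
tcp_rot: [-2.624, -0.432, -0.016]
contact_force: [0.5, -0.3, -1.2]
opening: 0.144
```

```bash
python3 - <<'E'
from rig import r
from h import *
st=r.sense();print(st['eef_pos'],st['qpos'],st['opening']); Rt=tgtR(st); 
T=MOUTH+98.3*G; print('delta',delta(st,T,Rt))
E
```

```text
[ 457.2785 -325.4881  259.5286] [-0.9837  0.349   1.7455  0.6374  1.3481 -1.3257] 0.1442962929045464
delta (array([-0.0172, -0.1775,  0.0979]), array([0.0014, 0.0013, 0.    ]))
```

>>> arm_command(targets=[[-0.00215,-0.0222,0.0122,0,0,0],[-0.00215,-0.0222,0.0122,0,0,0],[-0.00215,-0.0222,0.0122,0,0,0],[-0.00215,-0.0222,0.0122,0,0,0],[-0.00215,-0.0222,0.0122,0,0,0],[-0.00215,-0.0222,0.0122,0,0,0],[-0.00215,-0.0222,0.0122,0,0,0],[-0.00215,-0.0222,0.0122,0,0,0],[0,0,0,0,0,0],[0,0,0,0,0,0],[0,0,0,0,0,0]])

```text
clock: 13.85
eef_pos: [444.4, -122.7, 256.7]
tcp_rot: [-2.626, -0.436, -0.013]
contact_force: [-0.2, 0.6, 0.3]
opening: 0.146
```

```bash
python3 - <<'E'
from rig import r
from h import *
st=r.sense();print(st['eef_pos'],st['qpos'],st['opening']); Rt=tgtR(st); 
T=MOUTH+98.3*G; print('delta',delta(st,T,Rt))
Rc=R.from_euler('xyz',st['tcp_rot']).as_matrix(); tip=st['eef_pos']+73.3*Rc[:,2]; seat=st['eef_pos']+11.3*Rc[:,2]
for n in('scene','top'):
    print(n,'tip',proj(n,tip),'seat',proj(n,seat),'mouth',proj(n,MOUTH))
    f=r.grab_frame(n)['image'];cv2.imwrite(f'pics/{n}_l.png',f)
    if n=='scene': crop(f,240,100,330,200,6,'pics/s_l.png')
    else: crop(f,180,160,280,260,6,'pics/t_l.png')
E
```

```text
[ 444.3988 -122.6879  256.7372] [-0.7454  0.1026  2.0807  0.7346  1.1509 -1.226 ] 0.14561568833534616
delta (array([-0.0013,  0.0007,  0.0014]), array([ 0.0023, -0.0006,  0.    ]))
scene tip [271.8778 154.9954] seat [265.3328 140.2292] mouth [274.0519 161.1916]
top tip [222.2856 209.4816] seat [233.9648 221.1924] mouth [217.9724 205.5157]
```

View pics/s_l.png

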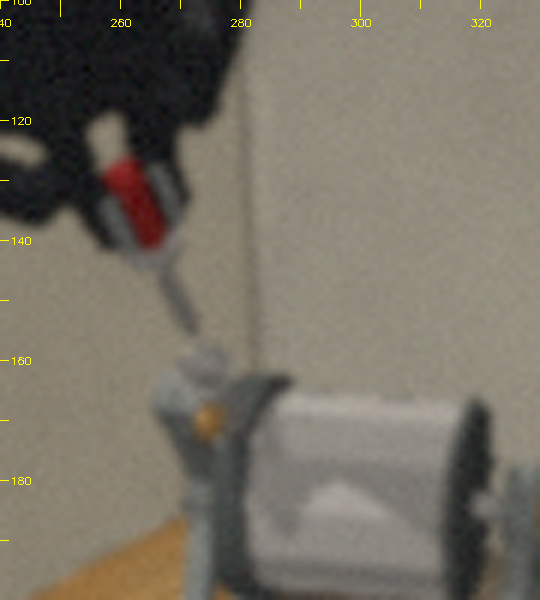

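View pics/t_l.png

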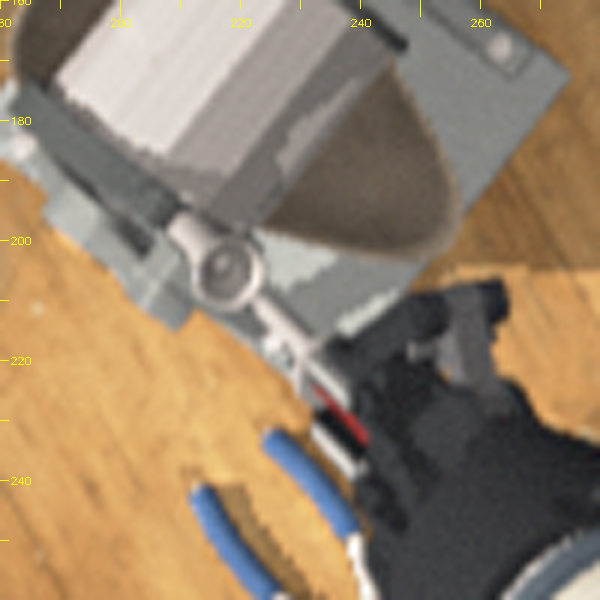

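Both views agree with the computed positions. The tip is at (272.5,155) in the scene view and (223,209.5) in the top view, in line with the mouth at (274,161) and (217.7,205). I'll enter the flare.

>>> arm_command(targets=[[-0.0013,0.0007,0.006,0.002,0,0],[0,0,0.008,0,0,0],[0,0,0.008,0,0,0],[0,0,0.006,0,0,0],[0,0,0.004,0,0,0],[0,0,0,0,0,0],[0,0,0,0,0,0]])

```text
clock: 14.53
eef_pos: [454.8, -107.5, 229.8]
tcp_rot: [-2.621, -0.435, -0.016]
contact_force: [-0.1, -0.3, -0.8]
opening: 0.146
```

```bash
cat > chk.py <<'E'
from rig import r
from h import *
st=r.sense();Rc=R.from_euler('xyz',st['tcp_rot']).as_matrix()
seat=st['eef_pos']+11.3*Rc[:,2]; d=Rc.T@(seat-MOUTH); print('clock',st['clock'],'seat rel mouth, tool axes',d,'ang',np.arccos(min(1,-Rc[:,2]@G)),'F tool',Rc.T@st['contact_force'],'M',st['wrist_torque'],'open',st['opening']); print(delta(st,MOUTH,tgtR(st))[1])
E
python3 chk.py
```

```text
clock 14.5333 seat rel mouth, tool axes [ -0.7611   0.0998 -55.8809] ang 0.0018908923168500713 F tool [-0.3625  0.5756  0.4324] M [-0.2966  0.222  -0.013 ] open 0.14563726110984784
[-0.0018 -0.0006  0.    ]
```

>>> arm_command(targets=[[0.0005,0,0.003,0,0,0],[0,0,0.003,0,0,0],[0,0,0.003,0,0,0],[0,0,0,0,0,0],[0,0,0,0,0,0]])

```text
clock: 14.95
eef_pos: [458.6, -103.2, 223.1]
tcp_rot: [-2.622, -0.435, -0.016]
contact_force: [-0.2, 0.1, -0.6]
opening: 0.146
```

```bash
python3 chk.py
```

```text
clock 14.95 seat rel mouth, tool axes [ -0.179    0.1219 -47.106 ] ang 0.0017165376024254732 F tool [-0.4086  0.1013  0.4619] M [-0.2157  0.2324 -0.0236] open 0.14648395943412032
[-0.0014 -0.0009 -0.    ]
```

>>> arm_command(targets=[[0,0,0.003,0,0,0],[0,0,0.003,0,0,0],[0,0,0.003,0,0,0],[0,0,0.003,0,0,0],[0,0,0,0,0,0],[0,0,0,0,0,0]])

```text
clock: 15.45
eef_pos: [463.2, -97.0, 213.7]
tcp_rot: [-2.621, -0.435, -0.016]
contact_force: [2.8, 1.2, -0.2]
opening: 0.146
```

```bash
python3 chk.py
```

```text
clock 15.45 seat rel mouth, tool axes [ -0.0999  -0.1019 -34.9307] ang 0.002234343895859857 F tool [ 2.4377 -0.3633  1.8244] M [ 0.1216 -0.1938 -0.0357] open 0.14558078595554802
[-0.002 -0.001  0.   ]
```

>>> arm_command(targets=[[0.0005,0,0.003,0,0,0],[0,0,0.003,0,0,0],[0,0,0.003,0,0,0],[0,0,0.003,0,0,0],[0,0,0,0,0,0],[0,0,0,0,0,0]])

```text
clock: 15.95
eef_pos: [468.0, -91.3, 204.3]
tcp_rot: [-2.621, -0.435, -0.016]
contact_force: [3.0, 3.4, -0.9]
opening: 0.145
```

```bash
python3 chk.py
```

```text
clock 15.95 seat rel mouth, tool axes [  0.2592   0.1206 -22.9015] ang 0.0017880018559979915 F tool [ 2.2898 -1.9769  3.5505] M [ 0.0971 -0.2616 -0.1166] open 0.1446460620419921
[-0.0016 -0.0008 -0.    ]
```

>>> arm_command(targets=[[0.0004,-0.0003,0.003,0,0,0],[0,0,0.003,0,0,0],[0,0,0.003,0,0,0],[0,0,0.002,0,0,0],[0,0,0,0,0,0],[0,0,0,0,0,0]])

```text
clock: 16.45
eef_pos: [472.4, -85.6, 196.0]
tcp_rot: [-2.621, -0.435, -0.016]
contact_force: [2.9, 2.3, 0.4]
opening: 0.146
```

```bash
python3 chk.py
```

```text
clock 16.45 seat rel mouth, tool axes [  0.5983  -0.2189 -11.9548] ang 0.0017608992047762966 F tool [ 2.7461 -1.6512  1.9355] M [ 0.0254 -0.0872 -0.0561] open 0.14559231783584095
[-0.0016 -0.0007 -0.    ]
```

>>> arm_command(targets=[[0.0003,-0.0002,0.002,0,0,0],[0,0,0.002,0,0,0],[0,0,0.002,0,0,0],[0,0,0,0,0,0],[0,0,0,0,0,0]])

```text
clock: 16.87
eef_pos: [474.9, -82.6, 191.5]
tcp_rot: [-2.621, -0.435, -0.016]
contact_force: [2.2, 1.8, 0.0]
opening: 0.149
```

```bash
python3 chk.py
```

```text
clock 16.8667 seat rel mouth, tool axes [ 0.9404 -0.3523 -6.0323] ang 0.00168595359960235 F tool [ 2.0011 -1.1072  1.6994] M [ 0.0269 -0.0781  0.0047] open 0.14856317075627412
[-0.0015 -0.0008 -0.    ]
```

>>> arm_command(targets=[[0.0002,0,0.0015,0,0,0],[0,0,0.0015,0,0,0],[0,0,0.0015,0,0,0],[0,0,0,0,0,0],[0,0,0,0,0,0]])

```text
clock: 17.28
eef_pos: [476.8, -80.4, 188.1]
tcp_rot: [-2.622, -0.435, -0.016]
contact_force: [2.0, 1.4, 0.2]
opening: 0.147
```

```bash
python3 chk.py
```

```text
clock 17.2833 seat rel mouth, tool axes [ 1.241  -0.332  -1.5679] ang 0.001702027004920666 F tool [ 1.8895 -0.9319  1.2907] M [-0.0297 -0.0565 -0.0602] open 0.14676882122205484
[-0.0014 -0.0009  0.    ]
```

>>> arm_command(targets=[[0,0,0.0015,0,0,0],[0,0,0.0015,0,0,0],[0,0,0,0,0,0],[0,0,0,0,0,0]])

```text
clock: 17.62
eef_pos: [477.7, -79.8, 187.0]
tcp_rot: [-2.623, -0.436, -0.015]
contact_force: [-15.7, -10.2, 20.8]
opening: 0.141
```

```bash
python3 chk.py
```

```text
clock 17.6167 seat rel mouth, tool axes [ 1.604  -0.1772 -0.0312] ang 0.0016615220111911527 F tool [ -5.2793  -3.5667 -27.2134] M [0.2738 0.9779 0.6779] open 0.14119573441427316
[-0.0007 -0.0015  0.    ]
```

The force rises to 27 N exactly at the computed seat (0.0 mm). I'll relieve the push, look, then let go.

>>> arm_command(targets=[[0,0,-0.0015,0,0,0],[0,0,0,0,0,0]])

```text
clock: 17.78
eef_pos: [477.4, -80.1, 187.3]
tcp_rot: [-2.622, -0.436, -0.016]
contact_force: [-0.3, 0.7, 1.3]
opening: 0.143
```

```bash
python3 chk.py;  python3 - <<'E'
from rig import r
from h import *
for n in('scene','top'):
    f=r.grab_frame(n)['image']
    if n=='scene': crop(f,240,100,350,230,5,'pics/s_m.png')
    else: crop(f,180,140,280,240,6,'pics/t_m.png')
E
```

```text
clock 17.7833 seat rel mouth, tool axes [ 1.4721 -0.161  -0.5672] ang 0.0018007648134246092 F tool [ 0.2839 -1.2998 -0.7987] M [-0.0331  0.0763  0.0456] open 0.1426671532864036
[-0.0008 -0.0016  0.    ]
```

View pics/s_m.png

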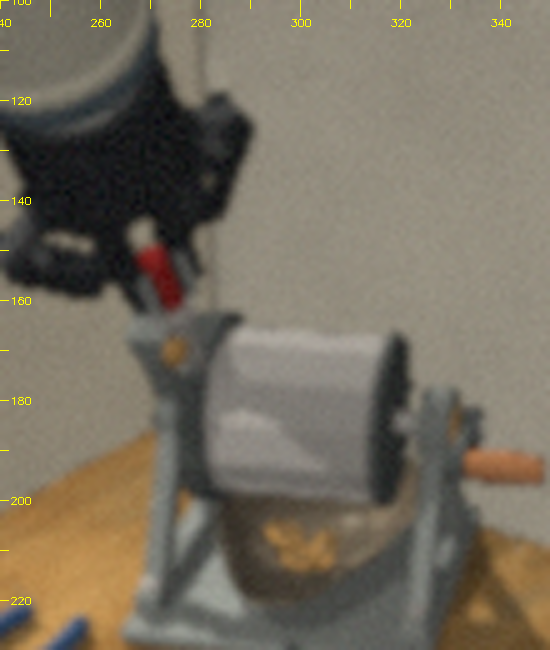

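View pics/t_m.png

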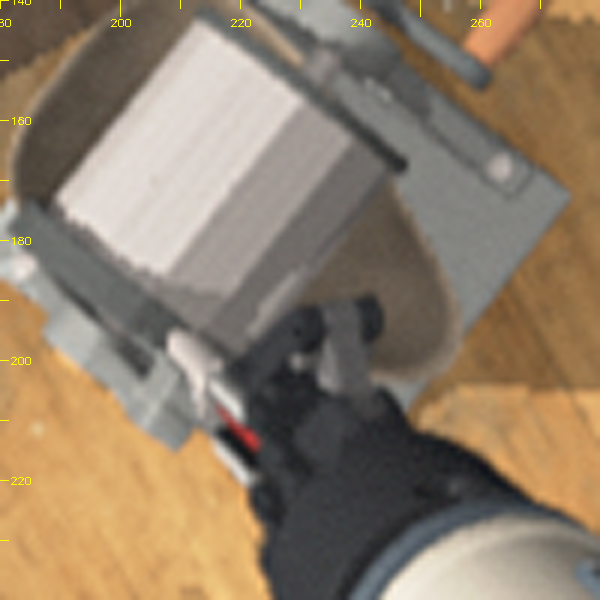

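The collar sits on the mouth at about (275,163) in the scene view and (217,205) in the top view. The rings are in the pan and the crank is level. Releasing and backing out along the rod's axis.

>>> arm_command(targets=[[0,0,0,0,0,0],[0,0,0,0,0,0],[0,0,0,0,0,0],[0,0,0,0,0,0],[0,0,0,0,0,0],[0,0,-0.008,0,0,0],[0,0,-0.015,0,0,0],[0,0,-0.025,0,0,0],[0,0,-0.03,0,0,0],[0,0,-0.03,0,0,0],[0,0,-0.03,0,0,0],[0,0,0,0,0,0],[0,0,0,0,0,0]], fingers=0.05)

```text
clock: 18.97
eef_pos: [425.8, -149.0, 297.1]
tcp_rot: [-2.625, -0.437, -0.017]
contact_force: [-0.2, 0.7, -0.4]
opening: 0.586
```

```bash
python3 - <<'E'
from rig import r
from h import *
for n in('scene','top'):
    f=r.grab_frame(n)['image'];cv2.imwrite(f'pics/{n}_n.png',f)
    c=f.astype(int);m=((c[...,2]>110)&(c[...,1]<80)&(c[...,0]<80)).astype(np.uint8)
    k,l,s,ce=cv2.connectedComponentsWithStats(m);print(n,[(ce[i],s[i]) for i in range(1,k) if s[i,4]>8],'expect grip',proj(n,MOUTH+26*G),'seat',proj(n,MOUTH))
    if n=='scene': crop(f,250,130,350,230,6,'pics/s_n.png')
    else: crop(f,180,130,280,240,6,'pics/t_n.png')
E
```

```text
scene [(array([270.1333, 151.5333]), array([268, 150,   5,   4,  15], dtype=int32)), (array([285.8929, 254.3214]), array([283, 250,   7,   9,  28], dtype=int32)), (array([305.6667, 252.7778]), array([303, 251,   7,   6,   9], dtype=int32)), (array([314.6853, 280.958 ]), array([290, 257,  51,  39, 143], dtype=int32)), (array([303.5826, 288.3826]), array([284, 268,  39,  37, 115], dtype=int32)), (array([331.2639, 280.4861]), array([321, 273,  20,  16,  72], dtype=int32)), (array([337.    , 274.1765]), array([333, 272,   8,   5,  17], dtype=int32)), (array([330. , 285.2]), array([327, 284,   7,   3,  10], dtype=int32))] expect grip [271.546  155.5425] seat [274.0519 161.1916]
top [(array([222.6173, 209.0988]), array([217, 203,  13,  12,  81], dtype=int32))] expect grip [222.499  210.0201] seat [217.9724 205.5157]
```

View pics/s_n.png

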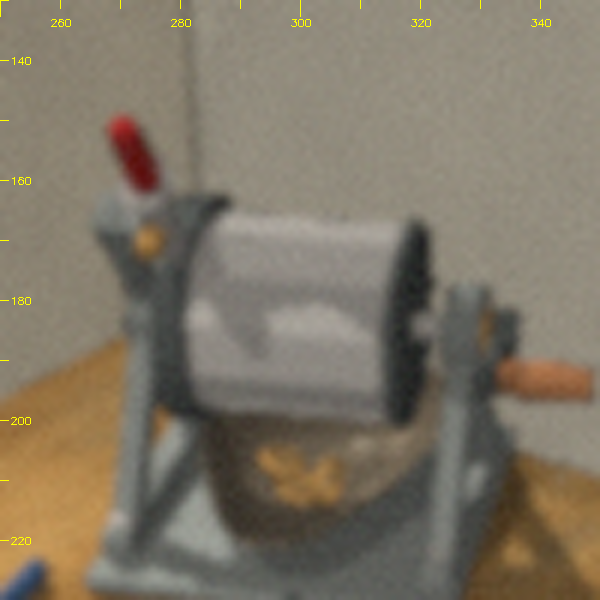

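View pics/t_n.png

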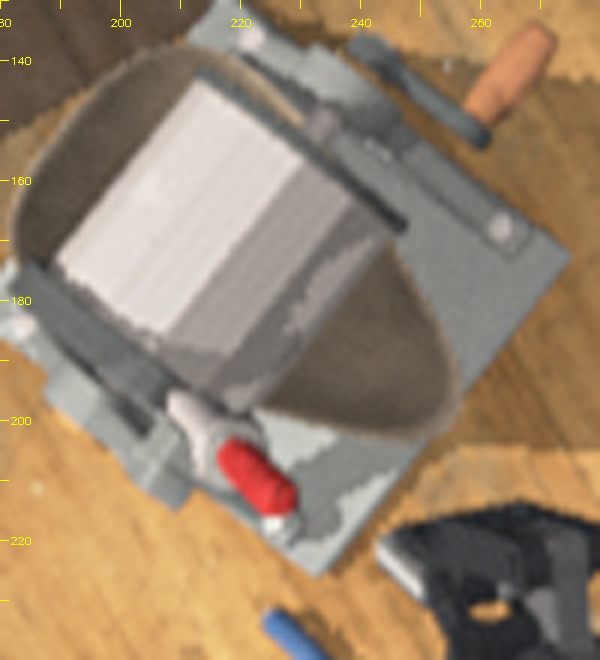

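View pics/scene_n.png

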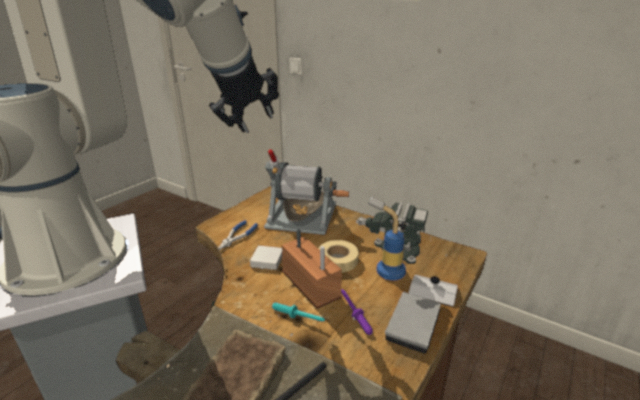

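The rod stays home after letting go: its handle is at (272.5,156) in the scene view and (222.6,209.1) in the top view, against an expected (271.5,155.5) and (222.5,210.0). The gripper is well clear, so I'm handing in.

```bash
python3 -c "
from rig import r
print(r.sign_off())"
```

```text
the job is handed in; nothing more can be done
None
```

I finished the job and handed it in at about 19 s. The drum is turned opening-down, the rings are in the pan, and the locking rod is home in the guide tube.

- **Drum:** I gripped the crank handle and carried it over to the front. At the end it was level to within about 0.02 rad by the arm's own position, and the camera put the handle at 99 mm against the expected 98. The rings show in the pan as an overlapping group at pixel (300,208) in the scene view, so I could not count all three separately.
- **Rod:** I drew it out of the block upright and slid it down the tube. The insertion force stayed below about 5 N until it rose to 27 N at the computed seat. After I let go, the handle stayed within about 1 pixel of its expected place in both views.
- **At the end:** The gripper is open and about 135 mm clear of the rod. The torch, bench block, pliers and both punches look undisturbed in the last picture.

**Disagreements:**
- The purple and turquoise look-alikes were already lying down in the picture at 2.6 s, when the arm had only passed over the drum.
- Position estimates differed by a few millimetres: the handle measured 4–6 mm off along the drum axis, and the tube mouth was about 1.5 mm off sideways on insertion. Neither affected the grasp or the fit.
- In the final scene view the automatic red mask caught only part of the handle, so I read that pixel by eye. The top view was measured.

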